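# Dispense one sleeve from the slide magazine

### The job

Dispense just one black sleeve from the magazine: hook a fingertip behind the steel lip of the slide and draw it out to its stop, so that the lowest sleeve drops into the trough, then push the slide fully home again from the front so that the next sleeve falls into its pocket. Do not pinch the lip, do not touch or lift the sleeves, and leave the tape, the tin and the pen where they are.

Things in the scene. Friction and masses are not known exactly. Their poses are not given: they have to be found in the camera images.
- dispenser: slide magazine, grey frame with a bare metal tower, fixed to the bench, 266 mm long (x -170 to +96), 124 mm wide (y -62 to +62), 139 mm high. Origin: on the bench under the middle of its tower. Its +x axis points away from the mouth: the slide is drawn out along its -x. Fixed guide rails beside the slide (x -60 to +90, y 45 to 56 either side) are 70 mm high, with screw heads 78 mm high at most.
- slide (a joint): how far the slide is drawn out, m: 0 = fully home (start), 0.060 = outer stop. Stays where left; friction about 2 N, up to 6 N in the last 5 mm before home; no spring. White plastic plate 96 mm wide, top face at z 63 mm, underside 48 mm, with a through pocket under the tower when home. The lowest sleeve drops in the last 8 mm before the outer stop, the next enters in the last 5 mm before home.
- pull_lip (a point): upright steel lip on the front end of the slide, 90 mm wide (y), 5 mm thick, standing 35 mm above the slide's top face (top edge at z 98 mm). Origin: middle of its top edge in the plane of its rear face, the one to hook, which looks to the tower; axes as the dispenser's. Home, the rear face is at dispenser x = -75 mm; 59 mm of bare slide top lie between it and the tower.
- push_pad (a point): black rubber pad on the front (outer) face of the lip, 56 mm wide, 16 mm high, 4 mm thick, for pushing the slide home. Origin: middle of its front face (home: dispenser x = -84 mm, z 81 mm); axes as the dispenser's; push along +x.
- tower (a point): top of the magazine tower, on its middle, 128 mm above the dispenser's origin, axes as the dispenser's. The tower (x -16 to +16, y -45 to +45) stands over the slide and holds three lying sleeves one above another; a loading flare at its top leans out some 6 mm to the sides and back and reaches 139 mm.
- trough (a point): middle of the trough's floor at its front end, dispenser x -160, z 8 mm; axes as the dispenser's. The trough slopes down to the front under the slide (x -170 to -43, 98 mm wide inside, walls 36 mm, front lip 26 mm high) and catches the dispensed sleeve, which rolls to its front.
- sleeve_low_c (a point): centre of the lowest sleeve: black, round, 21 mm in diameter, 76 mm long, about 80 g, lying along the dispenser's y axis (all three are alike). It starts in the slide's pocket, 58 mm above the bench, and ends at the front of the trough, about 155 mm in front (-x) of the dispenser's origin, about 20 mm up.
- sleeve_mid_c (a point): centre of the middle sleeve, starting in the tower on the lowest one, 79 mm above the bench; it must end in the slide's pocket, 58 mm above the bench
- sleeve_top_c (a point): centre of the top sleeve, starting 100 mm above the bench; it must end on the next one, in the tower, 79 mm above the bench
- sleeve_low: the lowest sleeve; origin at the middle of one end face, z axis along the sleeve
- sleeve_mid: the middle sleeve, same frame
- sleeve_top: the top sleeve, same frame
- tape: bystander: roll of masking tape lying flat, 104 mm across, 25 mm high, to the right of the dispenser; origin under its centre
- tin: bystander: round tin with red lid, 68 mm across, 42 mm high, to the left of the dispenser; origin under its centre
- pen: bystander: marker pen lying down, 131 mm long, 16 mm thick, in front of the dispenser on the robot's side; origin under its centre

How it is judged:
On the way, in this order (a step that is already met when the one before it is completed fails the run):
1. the slide is being drawn out by a fingertip on its lip (value of joint slide between 0.01 and 0.052 m and contact force between the fingers and slide_c4 above 0.5 N), for 0.05 s.
2. the slide is drawn out to its stop and the lowest sleeve has dropped into the trough (value of joint slide above 0.056 m and z of sleeve_low_c in the frame of dispenser below 0.036 m), for 0.1 s.
At the end, for the whole second after the job is handed in: Slide home within 3 mm; lowest sleeve at rest in the trough (centre 110 to 170 mm in front of the tower's middle, under 36 mm high); middle sleeve at rest in the pocket (centre 54 to 63 mm high, within 6 mm of the tower's middle); top sleeve on it (74 to 85 mm high) (value of joint slide below 0.003 m and x of sleeve_low_c in the frame of dispenser between -0.17 and -0.11 m and y of sleeve_low_c in the frame of dispenser between -0.02 and 0.02 m and z of sleeve_low_c in the frame of dispenser below 0.036 m and z of sleeve_mid_c in the frame of dispenser between 0.054 and 0.063 m and x of sleeve_mid_c in the frame of dispenser between -0.006 and 0.006 m and z of sleeve_top_c in the frame of dispenser between 0.074 and 0.085 m and linear speed of each of sleeve_low, sleeve_mid below 0.02 m/s); the robot touches nothing.
It fails at once if the lip is pinched (fingers press on its rear face and on the pad together) (contact force between the fingers and slide_c4 above 2 N and contact force between the fingers and slide_c5 above 2 N).
It fails at once if a sleeve is touched by the robot (contact force between any of the arm, the fingers and sleeve_low above 0.5 N or contact force between any of the arm, the fingers and sleeve_mid above 0.5 N or contact force between any of the arm, the fingers and sleeve_top above 0.5 N).
It fails at once if a sleeve is lifted (height (world z) of sleeve_low_c above 0.07 m or height (world z) of sleeve_mid_c above 0.091 m or height (world z) of sleeve_top_c above 0.112 m).
It fails at once if a second sleeve is dispensed (x of sleeve_mid_c in the frame of dispenser below -0.025 m).
It fails at once if the tape, the tin or the pen is moved (distance of any of tape, tin from where it was at the start of the episode above 0.015 m or distance of pen from where it was at the start of the episode above 0.02 m).
It also fails if it takes over 42 s, if anything falls off the work surface, if the arm or the gripper's body presses on something with over 40 N, if the wrist force passes 120 N, or if a joint passes its speed limit or range.

### The arm

A 7-joint arm with a two-finger parallel gripper is mounted at the origin on the work surface; the furniture and walls round the work are solid. World frame = base frame: x ahead of the robot, y to its left, z up, the work surface at z = 0. Lengths are in m, angles in rad, forces in N, time in s.
With the tool pointing down it reaches from about 0.4 to 0.85 m from the base axis. Payload 4.5 kg.
Tool frame: the origin (TCP) lies where the fingers leave the gripper's body, on its centre line; the fingertips stand 64 mm ahead of it and the grasp point (between the pads) lies 45 mm ahead of it; z points along the fingers, y is the line along which they close (so a half turn about z gives the same grasp; the last joint's range is limited). The gripper opens to 88 mm and grips with 3 to 60 N. Pads are 18 mm wide; open, the fingers measure 123 mm over their backs; the gripper's body (75 mm by 187 mm) begins 45 mm behind the grasp point.
Start: joints at [-1.167, 0.689, -0.195, 1.565, 0.157, 0.902, -0.215], TCP at [0.226, 0.583, 0.303] pointing down, gripper open.
Joint ranges: [-3.01, 3.01], [-0.46, 2.08], [-1.47, 1.51], [0.13, 2.56], [-1, 4.14], [0.04, 2.09], [-2.66, 2.66]. Speed limits (rad/s): [2.57, 2.57, 3.14, 3.14, 3.14, 3.14, 3.14].

### API

Orientations are given as a unit quaternion [x, y, z, w].
In Python, from plant import r gives the robot as it stands.
- The arm moves only by the tool play_rows, never from a script. Its arguments are lists of equal length, an entry for each row: "translation": the shift along the tool's x, y, z in m, a list of three; "delta_rot": the turn, a rotation vector about the tool's x, y, z in degrees, a list of three; "grip": the opening, from -1 (shut) to 1 (fully open). In form: {"translation": [[x, y, z], ...], "delta_rot": [[rx, ry, rz], ...], "grip": [grip, ...]}. A call has 1 to 20 rows; each row shifts and turns the commanded pose from where the row before left it, along the tool's axes as they then stand; what a row does not reach is not made up. A row lasts 1/8 s, in which the tool goes at most 62.5 mm and 10.7 degrees, less where a joint would pass 70% of its speed; a pose out of reach is approached as far as the arm can. A call with a gripper value outside its range is refused whole. The fingers move at their own pace and stop on an object; "squeeze" is the grip in N (left out, the last holds). Time passes only in rows, so rows that do not move let the fingers close. It gives the time, the measured TCP pose, the force, the opening and the grip force at its end, in the units of the state.
- r.get_state(): the state, without advancing time (a new reading comes with each control period).
- r.snapshot(name): name is "scene" or "top"; returns the picture (400x640x3 uint8, blue, green, red); there is no depth.
- r.get_calibration(name): a dict with "intrinsics" (3x3 intrinsics, pixels), "k1" (the pictures are not rectified: a ray, as slopes to the right and down, at radius r is drawn at 1 + k1 r^2 times it, then the intrinsics apply), "eye" and "rotation" of the camera in the world. Camera axes: x right, y up, looking along -z (the intrinsics and any distortion apply to the point x, -y, -z); pixel columns grow to the right and rows downward; lengths in m; the calibration is good to about 2 mm. A picture is of the moment at which its call begins. get_calibration takes no time and is no camera call.
- r.finish_job(): hands the job in; it is judged then, once.
Trained networks look in the newest picture that a camera, given by its name, has taken for a name from the list of things; names that differ only in an ending like _2 or _b are one class to them, and where a whole thing is asked for, a point or a joint stands for the part that bears it (a point fixed in the world has none). Each returns a list of dicts, best first, with "confidence" (0 to 1); they miss things now and then, are a little off and sometimes report something else, mostly with a low value. They report only what shows in the picture. A call takes as long as a camera call.
- r.look_for(camera, target): "point" ([x, y, z] in m, in world coordinates, good to about 4 mm: the middle of the surface that is visible of it).
- r.silhouettes(camera, target): "pixels" (400x640 bool, what is visible of it).
The state is a dict: "clock": time; "q": joint angles; "qd": joint speeds; "joint_torque": joint torques, N m; "tool_pos": TCP position; "eef_rot": TCP orientation; "contact_force": force on the tool from outside, world axes, zero at the start; "moment": the same for the moment, N m; "opening": opening from 0.0 (shut) to 1.0 (fully open); "finger_force": force on a finger pad.
Only numpy, scipy, OpenCV 4.12 (cv2) and the standard library are available. Lean on these libraries where they do the work, as an engineer would, in place of code of your own. Each camera call takes 0.05 s, during which the arm holds its last target. There are 200 camera calls.

## Working session

There is one attempt and no reset: what is moved stays moved. The work goes in short steps, Python scripts to look and compute and a tool call to move; the robot and the scene stay as the last step left them, time stands still between calls to the robot, and variables do not carry over. Pictures are saved under pics/ and viewed, at most 10 in all, crops included, and the job is handed in when it is done.

Besides the shell and the picture viewer there is one more tool, called in YAML: its name, and indented under it one key for each argument. play_rows: Moves the arm, as the interface text tells. Its arguments: {"type":"object","properties":{"translation":{"type":"array","items":{"type":"array","items":{"type":"number"}}},"delta_rot":{"type":"array","items":{"type":"array","items":{"type":"number"}}},"grip":{"type":"array","items":{"type":"number"}},"squeeze":{"type":"number"}},"required":["translation","delta_rot","grip"]}

```bash
mkdir -p pics; ls; python3 - <<'E'
from plant import r
import cv2,numpy as np
for c in ("scene","top"):
    cv2.imwrite(f"pics/{c}0.png",r.snapshot(c))
    k=r.get_calibration(c);print(c,k)
    for t in ("dispenser","pull_lip","push_pad","tower","trough","tape","tin","pen","sleeve_top"):
        print(t,[(np.round(d["point"],4).tolist(),round(d["confidence"],2)) for d in r.look_for(c,t)[:2]])
s=r.get_state();print(s)
E
```

```text
pics
scene {'intrinsics': array([[388.30150864,   0.        , 323.85606004],
       [  0.        , 388.30150864, 196.93978336],
       [  0.        ,   0.        ,   1.        ]]), 'k1': -0.06866783592848599, 'eye': array([ 0.2479372 , -0.35732843,  0.6516841 ]), 'rotation': array([ 0.40255379, -0.09950949, -0.20854472,  0.88575246])}
dispenser [([0.6092, 0.249, 0.0346], 0.69)]
pull_lip []
push_pad [([0.5566, 0.4428, 0.0401], 0.72), ([0.6132, 0.2555, 0.0612], 0.7)]
tower [([0.6135, 0.2447, 0.0361], 0.73)]
trough [([0.6113, 0.2458, 0.0353], 0.95)]
tape []
tin [([0.5591, 0.447, 0.039], 0.57), ([0.6137, 0.2461, 0.0347], 0.33)]
pen [([0.3725, 0.3158, 0.0162], 0.57)]
sleeve_top [([0.6568, 0.2831, 0.1107], 0.67)]
top {'intrinsics': array([[440.4370173 ,   0.        , 313.12177355],
       [  0.        , 440.4370173 , 195.00062909],
       [  0.        ,   0.        ,   1.        ]]), 'k1': -0.07015524245935605, 'eye': array([0.31638268, 0.22202433, 1.12748489]), 'rotation': array([ 0.06617785, -0.07253474, -0.6954117 ,  0.71187202])}
dispenser [([0.6163, 0.2654, 0.0626], 0.74)]
pull_lip [(
[... 426 characters left out ...]
7873,  0.68907305, -0.19455007,  1.56529607,  0.15727112,
        0.90248907, -0.21510809]), 'qd': array([ 7.22042969e-05,  2.29537411e-03,  9.05637288e-05,  4.46488910e-04,
       -1.41787648e-03, -1.81837626e-03,  2.48157106e-04]), 'joint_torque': array([-2.54410270e-04, -5.27500820e+01, -1.26705755e+00, -1.53754932e+01,
       -5.18310664e-02, -5.89703832e-04,  5.31888406e-05]), 'tool_pos': array([0.22590638, 0.58276953, 0.30275933]), 'eef_rot': array([1.83877842e-01, 9.82949101e-01, 5.50180504e-05, 8.31592944e-06]), 'contact_force': array([-0.25229421, -0.21929196, -0.41252602]), 'moment': array([ 0.01960874, -0.03566221,  0.0180233 ]), 'finger_force': 0.0, 'opening': 1.0000455500537944}
```

View pics/scene0.png

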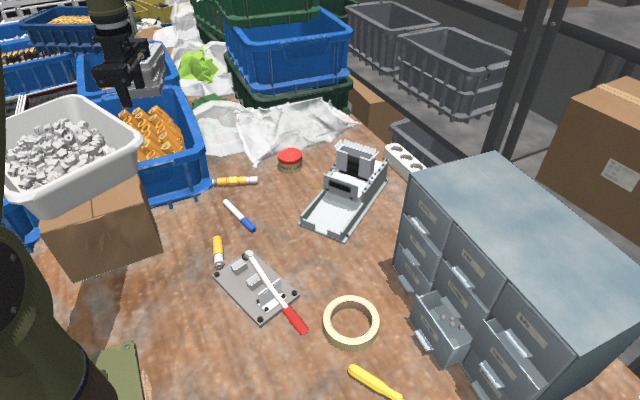

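View pics/top0.png

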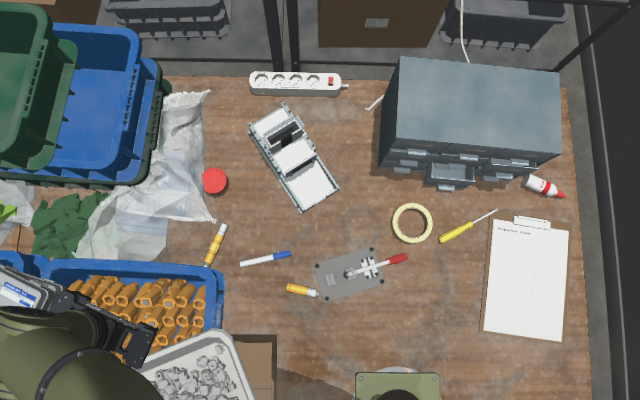

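The pictures show the dispenser at top (295,155), with its mouth at (315,200), and at scene (345,190), with its mouth at (325,230). The tin, the pen and the tape lie clear of it. Next I'll zoom in to mark its corners.

```bash
cat > h.py <<'E'
import numpy as np,cv2
from scipy.spatial.transform import Rotation as R
from scipy.optimize import least_squares
from plant import r
C={c:r.get_calibration(c) for c in("scene","top")}
def proj(c,P):
    k=C[c];p=(np.atleast_2d(P)-k["eye"])@R.from_quat(k["rotation"]).as_matrix()
    s=np.c_[p[:,0],-p[:,1]]/-p[:,2:];s=s*(1+k["k1"]*(s**2).sum(1,keepdims=True))
    K=k["intrinsics"];return s*[K[0,0],K[1,1]]+K[:2,2]
def world(x,P):
    c,s=np.cos(x[2]),np.sin(x[2]);P=np.atleast_2d(P)
    return np.c_[x[0]+c*P[:,0]-s*P[:,1],x[1]+s*P[:,0]+c*P[:,1],P[:,2]]
E
python3 - <<'E'
import cv2,numpy as np
a=cv2.imread("pics/scene0.png")[130:250,290:400];b=cv2.imread("pics/top0.png")[95:220,235:350]
b=cv2.resize(b,(0,0),fx=5,fy=5,interpolation=cv2.INTER_CUBIC)[:600]
a=cv2.resize(a,(0,0),fx=5,fy=5,interpolation=cv2.INTER_CUBIC)
cv2.imwrite("pics/sc.png",a);cv2.imwrite("pics/tc.png",b)
E
```

```text
(no output)
```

View pics/sc.png

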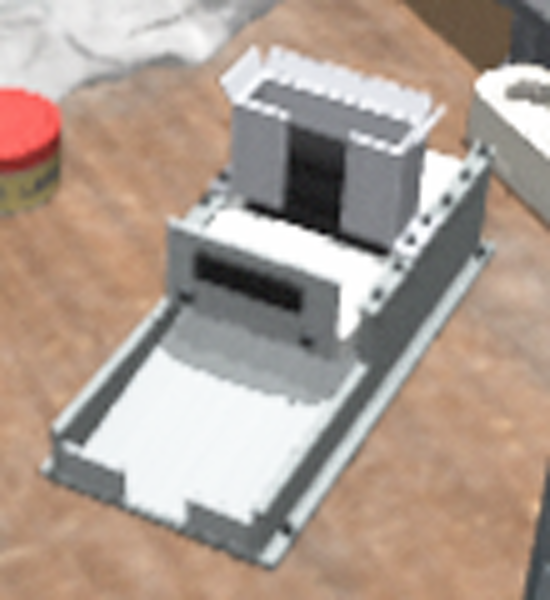

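View pics/tc.png

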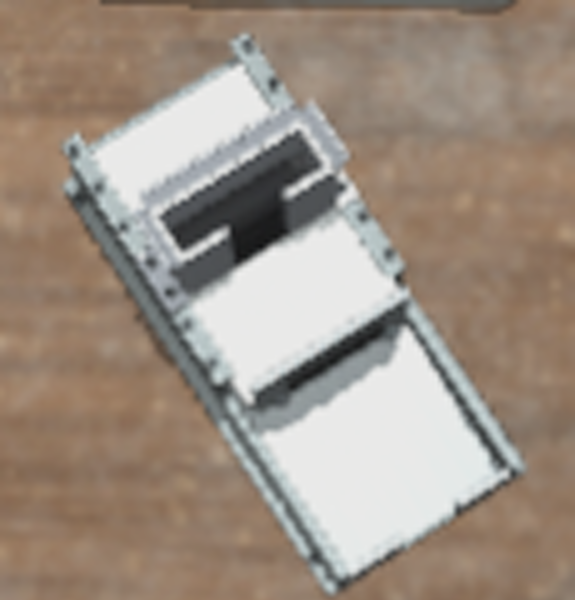

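The scene crop shows the lip top from (168,222) to (338,285) with the black pad on it. The top crop shows the lip top from (252,402) to (409,298). I'll fit the pose to these corners in both views.

```bash
cat > fit.py <<'E'
from h import *
# (cam, crop px, model pt mm)
O=[("scene",168,222,-80,45,98),("scene",338,285,-80,-45,98),
("scene",195,250,-84,28,89),("scene",302,290,-84,-28,89),("scene",197,280,-84,28,73),("scene",300,314,-84,-28,73),
("scene",45,470,-170,62,2),("scene",270,568,-170,-62,2),("scene",492,252,96,-62,2),
("top",254,404,-80,45,98),("top",410,300,-80,-45,98),
("top",333,594,-170,58,10),("top",524,470,-170,-58,10),
("top",72,140,90,51,72),("top",245,38,90,-51,72)]
off={"scene":(290,130),"top":(235,95)}
uv=np.array([[(u+.5)/5-.5+off[c][0],(v+.5)/5-.5+off[c][1]] for c,u,v,*_ in O]);M=np.array([o[3:] for o in O])/1e3
def res(x,raw=False):
    e=np.array([proj(o[0],world(x,m))[0] for o,m in zip(O,M)])-uv
    return e if raw else e.ravel()
f=least_squares(res,[.65,.3,.5],loss="soft_l1");x=f.x
print(x,np.degrees(x[2]));print(res(x,1).round(1).tolist())
np.save("pose.npy",x)
for n,p in dict(lip=(-.075,0,.098),pad=(-.084,0,.081),tower=(0,0,.128),trough=(-.16,0,.008)).items(): print(n,world(x,p).round(4))
# triangulate lip top corners for height check
for (a,b) in((0,9),(1,10)):
    g=least_squares(lambda P:np.r_[proj("scene",P)[0]-uv[a],proj("top",P)[0]-uv[b]],world(x,M[a])[0])
    print("tri",g.x.round(4),"exp",world(x,M[a])[0].round(4))
for c in("scene","top"):
    g=least_squares(lambda y:(res(y,1)[[o[0]==c for o in O]]).ravel(),x);print(c,g.x)
E
python3 fit.py
```

```text
[0.664267   0.29034761 0.59024923] 33.81878963635872
[[-0.4, 0.1], [0.4, -0.3], [-0.3, 0.7], [-0.1, 0.4], [-0.8, 0.0], [-0.1, 0.9], [-1.2, 0.7], [0.6, 0.7], [1.3, -0.0], [-0.1, -2.0], [0.2, -0.5], [0.0, -0.3], [-0.4, 0.8], [-0.6, -0.5], [-0.9, -0.3]]
lip [[0.602  0.2486 0.098 ]]
pad [[0.5945 0.2436 0.081 ]]
tower [[0.6643 0.2903 0.128 ]]
trough [[0.5313 0.2013 0.008 ]]
tri [0.5703 0.2819 0.099 ] exp [0.5728 0.2832 0.098 ]
tri [0.6219 0.2088 0.0973] exp [0.6228 0.2084 0.098 ]
scene [0.66501589 0.29175288 0.59308364]
top [0.6630649  0.28958558 0.59073459]
```

The two views agree: dispenser at about (0.664, 0.290) with yaw 33.8°, and the lip height triangulates to 97–99 mm. I'll travel high with the gripper closed and turn once I'm there.

play_rows:
  translation:
    - [0, 0, -0.02]
    - [0, 0, -0.02]
    - [-0.04, -0.0135, 0]
    - [-0.04, -0.0135, 0]
    - [-0.04, -0.0135, 0]
    - [-0.04, -0.0135, 0]
    - [-0.04, -0.0135, 0]
    - [-0.04, -0.0135, 0]
    - [-0.04, -0.0135, 0]
    - [-0.04, -0.0135, 0]
    - [-0.04, -0.0135, 0]
    - [-0.04, -0.0135, 0]
    - [-0.04, -0.0135, 0]
    - [-0.04, -0.0135, 0]
    - [0, 0, 0]
  delta_rot:
    - [0, 0, 0]
    - [0, 0, 0]
    - [0, 0, 0]
    - [0, 0, 0]
    - [0, 0, 0]
    - [0, 0, 0]
    - [0, 0, 0]
    - [0, 0, 0]
    - [0, 0, 0]
    - [0, 0, 0]
    - [0, 0, 0]
    - [0, 0, 0]
    - [0, 0, 0]
    - [0, 0, 0]
    - [0, 0, 0]
  grip: [-1, -1, -1, -1, -1, -1, -1, -1, -1, -1, -1, -1, -1, -1, -1]

```text
clock: 2.88
tool_pos: [0.6178, 0.2538, 0.3422]
eef_rot: [0.187, 0.982, -0.001, 0.001]
contact_force: [-0.7, 0.1, -0.2]
opening: 0.006
finger_force: 0.0
```

play_rows:
  translation:
    - [0, 0, 0]
    - [0, 0, 0]
    - [0, 0, 0]
    - [0, 0, 0]
    - [0, 0, 0]
    - [0, 0, 0]
    - [0, 0, 0]
  delta_rot:
    - [0, 0, -9]
    - [0, 0, -9]
    - [0, 0, -9]
    - [0, 0, -9]
    - [0, 0, -9]
    - [0, 0, -10]
    - [0, 0, 0]
  grip: [-1, -1, -1, -1, -1, -1, -1]

```text
clock: 3.75
tool_pos: [0.6141, 0.2592, 0.3427]
eef_rot: [-0.291, 0.957, 0.001, -0.0]
contact_force: [-0.4, -0.8, 0.4]
opening: 0.005
finger_force: 0.0
```

```bash
cat > st.py <<'E'
from h import *
x=np.load("pose.npy");s=r.get_state();A=R.from_quat(s["eef_rot"]).as_matrix();T=s["tool_pos"]
c=np.array([x[0],x[1],0]);D=R.from_euler("z",x[2]).as_matrix()
tip=T+A[:,2]*.064
print("clock",s["clock"],"tip in disp mm",((tip-c)@D*1e3).round(1),"opening",round(s["opening"],2))
print("tool axes in disp\n",(D.T@A).round(3)); print("F disp",(s["contact_force"]@D).round(1),"q",s["q"].round(2))
E
python3 st.py
```

```text
clock 3.75 tip in disp mm [-59.    2.1 278.7] opening 0.01
tool axes in disp
 [[-1.     0.    -0.   ]
 [ 0.     1.     0.001]
 [ 0.     0.001 -1.   ]]
F disp [-0.8 -0.5  0.4] q [-0.23  0.74 -0.49  1.37  0.36  1.12  1.4 ]
```

play_rows:
  translation:
    - [-0.003, -0.002, 0]
    - [0, 0, 0.03]
    - [0, 0, 0.03]
    - [0, 0, 0.03]
    - [0, 0, 0.03]
    - [0, 0, 0.03]
    - [0, 0, 0.01]
    - [0, 0, 0]
  delta_rot:
    - [0, 0, 0]
    - [0, 0, 0]
    - [0, 0, 0]
    - [0, 0, 0]
    - [0, 0, 0]
    - [0, 0, 0]
    - [0, 0, 0]
    - [0, 0, 0]
  grip: [-1, -1, -1, -1, -1, -1, -1, -1]

```text
clock: 4.75
tool_pos: [0.6185, 0.2584, 0.1826]
eef_rot: [-0.29, 0.957, -0.0, -0.0]
contact_force: [-0.3, 0.3, 0.5]
opening: 0.002
finger_force: 0.0
```

```bash
python3 st.py; python3 - <<'E'
from plant import r
import cv2,numpy as np
a=r.snapshot("scene")[90:250,270:410];b=r.snapshot("top")[65:225,225:365]
cv2.imwrite("pics/c1.png",cv2.resize(np.hstack([a,b]),(784,448),interpolation=cv2.INTER_CUBIC))
E
```

```text
clock 4.75 tip in disp mm [-55.8  -1.  118.6] opening 0.0
tool axes in disp
 [[-1.     0.001 -0.   ]
 [ 0.001  1.    -0.   ]
 [ 0.    -0.    -1.   ]]
F disp [-0.1  0.4  0.5] q [-0.25  0.92 -0.42  1.5   0.46  0.82  1.32]
```

View pics/c1.png

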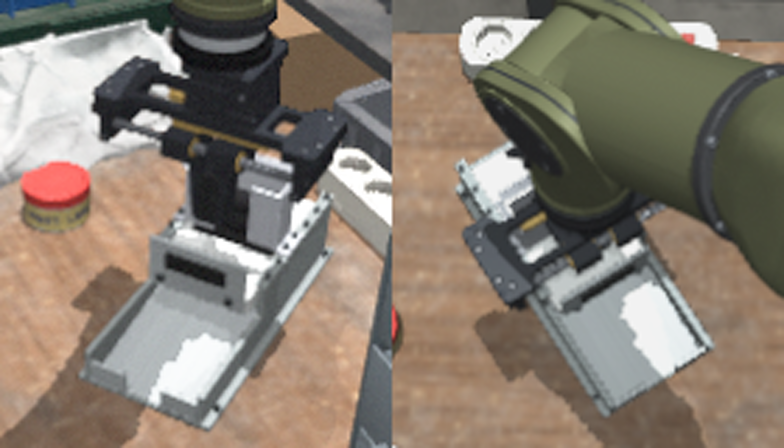

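The closed fingers hang behind the lip and in front of the tower, around (225,190) on the left. The body lies across the slide. I'll lower to a tip height of about 82 mm.

play_rows:
  translation:
    - [0, 0, 0.012]
    - [0, 0, 0.012]
    - [0, 0, 0.012]
    - [0, 0, 0]
  delta_rot:
    - [0, 0, 0]
    - [0, 0, 0]
    - [0, 0, 0]
    - [0, 0, 0]
  grip: [-1, -1, -1, -1]

```text
clock: 5.35
tool_pos: [0.6177, 0.2578, 0.1451]
eef_rot: [-0.291, 0.957, -0.0, -0.001]
contact_force: [-0.3, -0.0, -0.3]
opening: 0.003
finger_force: 0.0
```

play_rows:
  translation:
    - [0.004, 0, 0]
    - [0.004, 0, 0]
    - [0.004, 0, 0]
    - [0.004, 0, 0]
    - [0.004, 0, 0]
    - [0.004, 0, 0]
    - [0, 0, 0]
  delta_rot:
    - [0, 0, 0]
    - [0, 0, 0]
    - [0, 0, 0]
    - [0, 0, 0]
    - [0, 0, 0]
    - [0, 0, 0]
    - [0, 0, 0]
  grip: [-1, -1, -1, -1, -1, -1, -1]

```text
clock: 6.22
tool_pos: [0.5979, 0.2444, 0.1468]
eef_rot: [-0.291, 0.957, -0.0, -0.001]
contact_force: [2.1, -0.1, 0.6]
opening: 0.007
finger_force: 0.4
```

```bash
python3 st.py
```

```text
clock 6.225 tip in disp mm [-80.8  -1.3  82.8] opening 0.01
tool axes in disp
 [[-1.     0.    -0.001]
 [ 0.     1.    -0.   ]
 [ 0.001 -0.    -1.   ]]
F disp [ 1.7 -1.2  0.6] q [-0.25  0.94 -0.39  1.6   0.49  0.7   1.28]
```

The force is about 2 N, matching the slide's friction, so it is hooked. I'll continue to the stop.

play_rows:
  translation:
    - [0.005, 0, 0]
    - [0.005, 0, 0]
    - [0.005, 0, 0]
    - [0.005, 0, 0]
    - [0.005, 0, 0]
    - [0.005, 0, 0]
    - [0.005, 0, 0]
    - [0.004, 0, 0]
    - [0.003, 0, 0]
    - [0, 0, 0]
  delta_rot:
    - [0, 0, 0]
    - [0, 0, 0]
    - [0, 0, 0]
    - [0, 0, 0]
    - [0, 0, 0]
    - [0, 0, 0]
    - [0, 0, 0]
    - [0, 0, 0]
    - [0, 0, 0]
    - [0, 0, 0]
  grip: [-1, -1, -1, -1, -1, -1, -1, -1, -1, -1]

```text
clock: 7.48
tool_pos: [0.563, 0.2212, 0.1466]
eef_rot: [-0.291, 0.957, -0.0, -0.001]
contact_force: [0.6, -0.0, 0.7]
opening: 0.005
finger_force: 0.7
```

play_rows:
  translation:
    - [0.002, 0, 0]
    - [0.002, 0, 0]
    - [0, 0, 0]
  delta_rot:
    - [0, 0, 0]
    - [0, 0, 0]
    - [0, 0, 0]
  grip: [-1, -1, -1]

```text
clock: 7.85
tool_pos: [0.5612, 0.22, 0.1466]
eef_rot: [-0.291, 0.957, 0.001, 0.001]
contact_force: [5.0, 0.7, -2.9]
opening: 0.005
finger_force: 2.6
```

```bash
python3 st.py
```

```text
clock 7.85 tip in disp mm [-124.6   -1.    82.6] opening 0.0
tool axes in disp
 [[-1.    -0.     0.003]
 [-0.     1.     0.001]
 [-0.003  0.001 -1.   ]]
F disp [ 4.6 -2.2 -2.9] q [-0.24  0.89 -0.37  1.75  0.52  0.6   1.24]
```

play_rows:
  translation:
    - [0.003, 0, 0]
    - [0.002, 0, 0]
    - [0, 0, 0]
    - [0, 0, 0]
  delta_rot:
    - [0, 0, 0]
    - [0, 0, 0]
    - [0, 0, 0]
    - [0, 0, 0]
  grip: [-1, -1, -1, -1]

```text
clock: 8.35
tool_pos: [0.5606, 0.2197, 0.1469]
eef_rot: [-0.291, 0.957, 0.003, 0.006]
contact_force: [13.4, 5.6, -11.1]
opening: 0.004
finger_force: 7.2
```

```bash
python3 st.py;  python3 - <<'E'
from plant import r
import cv2,numpy as np
a=r.snapshot("scene")[90:250,270:410];b=r.snapshot("top")[65:225,225:365]
cv2.imwrite("pics/c2.png",cv2.resize(np.hstack([a,b]),(784,448),interpolation=cv2.INTER_CUBIC))
E
```

```text
clock 8.35 tip in disp mm [-124.7   -0.9   82.9] opening 0.0
tool axes in disp
 [[-1.    -0.     0.012]
 [-0.     1.     0.002]
 [-0.012  0.002 -1.   ]]
F disp [ 14.2  -2.8 -11.1] q [-0.24  0.89 -0.37  1.76  0.52  0.58  1.24]
```

View pics/c2.png

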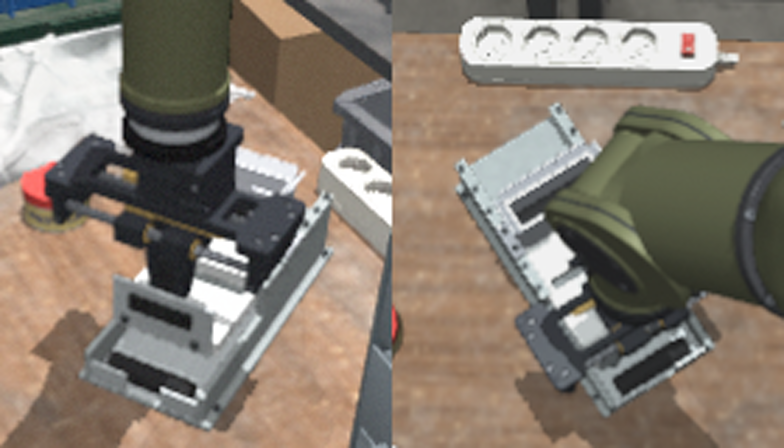

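The slide is at its stop, and the black sleeve lies at the front of the trough, at (155,375) on the left and (650,368) on the right. I'll back off the lip, rise, and go round to the front.

play_rows:
  translation:
    - [-0.005, 0, 0]
    - [-0.005, 0, 0]
    - [-0.003, 0, 0]
    - [0, 0, 0]
    - [0, 0, -0.025]
    - [0, 0, -0.025]
    - [0, 0, 0]
    - [0.02, 0, 0]
    - [0.02, 0, 0]
    - [0.012, 0, 0]
    - [0, 0, 0]
  delta_rot:
    - [0, 0, 0]
    - [0, 0, 0]
    - [0, 0, 0]
    - [0, 0, 0]
    - [0, 0, 0]
    - [0, 0, 0]
    - [0, 0, 0]
    - [0, 0, 0]
    - [0, 0, 0]
    - [0, 0, 0]
    - [0, 0, 0]
  grip: [-1, -1, -1, -1, -1, -1, -1, -1, -1, -1, -1]

```text
clock: 9.82
tool_pos: [0.5231, 0.1943, 0.1962]
eef_rot: [-0.291, 0.957, -0.0, -0.001]
contact_force: [0.9, -0.1, 0.8]
opening: 0.005
finger_force: 0.0
```

```bash
python3 st.py
```

```text
clock 9.825 tip in disp mm [-170.9   -1.3  132.2] opening 0.0
tool axes in disp
 [[-1.     0.    -0.002]
 [ 0.     1.    -0.   ]
 [ 0.002 -0.    -1.   ]]
F disp [ 0.7 -0.6  0.8] q [-0.2   0.78 -0.4   1.86  0.49  0.61  1.25]
```

play_rows:
  translation:
    - [0, 0, 0.02]
    - [0, 0, 0.02]
    - [0, 0, 0.012]
    - [0, 0, 0]
  delta_rot:
    - [0, 0, 0]
    - [0, 0, 0]
    - [0, 0, 0]
    - [0, 0, 0]
  grip: [-1, -1, -1, -1]

```text
clock: 10.32
tool_pos: [0.5237, 0.195, 0.1439]
eef_rot: [-0.291, 0.957, 0.0, -0.001]
contact_force: [-0.3, 0.1, -0.4]
opening: 0.003
finger_force: 0.0
```

play_rows:
  translation:
    - [-0.005, 0, 0]
    - [-0.005, 0, 0]
    - [-0.005, 0, 0]
    - [-0.005, 0, 0]
    - [-0.005, 0, 0]
    - [-0.005, 0, 0]
    - [-0.005, 0, 0]
    - [-0.005, 0, 0]
    - [-0.005, 0, 0]
    - [-0.005, 0, 0]
    - [-0.005, 0, 0]
    - [-0.005, 0, 0]
    - [-0.005, 0, 0]
    - [-0.005, 0, 0]
    - [0, 0, 0]
  delta_rot:
    - [0, 0, 0]
    - [0, 0, 0]
    - [0, 0, 0]
    - [0, 0, 0]
    - [0, 0, 0]
    - [0, 0, 0]
    - [0, 0, 0]
    - [0, 0, 0]
    - [0, 0, 0]
    - [0, 0, 0]
    - [0, 0, 0]
    - [0, 0, 0]
    - [0, 0, 0]
    - [0, 0, 0]
    - [0, 0, 0]
  grip: [-1, -1, -1, -1, -1, -1, -1, -1, -1, -1, -1, -1, -1, -1, -1]

```text
clock: 12.2
tool_pos: [0.5829, 0.2343, 0.1447]
eef_rot: [-0.291, 0.957, 0.0, 0.001]
contact_force: [-0.5, 0.3, 0.6]
opening: 0.006
finger_force: 0.0
```

```bash
python3 st.py
```

```text
clock 12.2 tip in disp mm [-98.6  -1.3  80.7] opening 0.01
tool axes in disp
 [[-1.     0.     0.002]
 [ 0.     1.     0.   ]
 [-0.002  0.    -1.   ]]
F disp [-0.2  0.5  0.6] q [-0.25  0.92 -0.38  1.66  0.51  0.65  1.26]
```

play_rows:
  translation:
    - [-0.002, 0, 0]
    - [-0.002, 0, 0]
    - [-0.002, 0, 0]
    - [0, 0, 0]
    - [0, 0, 0]
  delta_rot:
    - [0, 0, 0]
    - [0, 0, 0]
    - [0, 0, 0]
    - [0, 0, 0]
    - [0, 0, 0]
  grip: [-1, -1, -1, -1, -1]

```text
clock: 12.82
tool_pos: [0.5866, 0.2365, 0.1446]
eef_rot: [-0.291, 0.957, -0.0, -0.001]
contact_force: [-4.5, -3.4, 4.0]
opening: 0.003
finger_force: 2.5
```

```bash
python3 st.py
```

```text
clock 12.825 tip in disp mm [-94.6  -1.5  80.6] opening 0.0
tool axes in disp
 [[-1.     0.    -0.001]
 [ 0.     1.    -0.   ]
 [ 0.001 -0.    -1.   ]]
F disp [-5.7 -0.3  4. ] q [-0.25  0.93 -0.38  1.65  0.5   0.67  1.26]
```

play_rows:
  translation:
    - [-0.002, 0, 0]
    - [-0.002, 0, 0]
    - [-0.002, 0, 0]
    - [0, 0, 0]
    - [0, 0, 0]
  delta_rot:
    - [0, 0, 0]
    - [0, 0, 0]
    - [0, 0, 0]
    - [0, 0, 0]
    - [0, 0, 0]
  grip: [-1, -1, -1, -1, -1]

```text
clock: 13.45
tool_pos: [0.5873, 0.2371, 0.1445]
eef_rot: [-0.291, 0.957, -0.003, -0.006]
contact_force: [-13.3, -8.8, 15.5]
opening: 0.003
finger_force: 8.7
```

```bash
python3 st.py
```

```text
clock 13.45 tip in disp mm [-94.5  -1.5  80.5] opening 0.0
tool axes in disp
 [[-1.     0.    -0.014]
 [ 0.     1.    -0.002]
 [ 0.014 -0.002 -1.   ]]
F disp [-16.    0.1  15.5] q [-0.25  0.93 -0.39  1.63  0.5   0.69  1.27]
```

Both contacts agree: the half finger is 10.3 mm at the stop and 10.5 mm here, so the slide is home. I'll back off, retreat and check.

play_rows:
  translation:
    - [0.004, 0, 0]
    - [0.004, 0, 0]
    - [0.008, 0, 0]
    - [0.01, 0, 0]
    - [0, 0, -0.04]
    - [0, 0, -0.05]
    - [0, 0, -0.05]
    - [0.05, 0, -0.03]
    - [0.05, 0, 0]
    - [0.05, 0, 0]
    - [0.05, 0, 0]
    - [0.05, 0, 0]
    - [0.03, 0, 0]
    - [0, 0, 0]
    - [0, 0, 0]
  delta_rot:
    - [0, 0, 0]
    - [0, 0, 0]
    - [0, 0, 0]
    - [0, 0, 0]
    - [0, 0, 0]
    - [0, 0, 0]
    - [0, 0, 0]
    - [0, 0, 0]
    - [0, 0, 0]
    - [0, 0, 0]
    - [0, 0, 0]
    - [0, 0, 0]
    - [0, 0, 0]
    - [0, 0, 0]
    - [0, 0, 0]
  grip: [-1, -1, -1, -1, -1, -1, -1, -1, -1, -1, -1, -1, -1, -1, -1]

```text
clock: 15.32
tool_pos: [0.3389, 0.071, 0.3151]
eef_rot: [-0.291, 0.957, 0.0, 0.001]
contact_force: [-0.3, -0.0, 0.4]
opening: 0.002
finger_force: 0.0
```

```bash
python3 st.py;  python3 - <<'E'
from plant import r
import cv2,numpy as np
a=r.snapshot("scene")[100:260,270:410];b=r.snapshot("top")[75:235,225:365]
cv2.imwrite("pics/c3.png",cv2.resize(np.hstack([a,b]),(784,448),interpolation=cv2.INTER_CUBIC))
E
```

```text
clock 15.325 tip in disp mm [-392.2   -1.2  251.1] opening 0.0
tool axes in disp
 [[-1.     0.     0.003]
 [ 0.     1.    -0.   ]
 [-0.003 -0.    -1.   ]]
F disp [-0.3  0.2  0.4] q [ 0.06  0.36 -0.55  2.31  0.36  0.55  1.4 ]
```

View pics/c3.png

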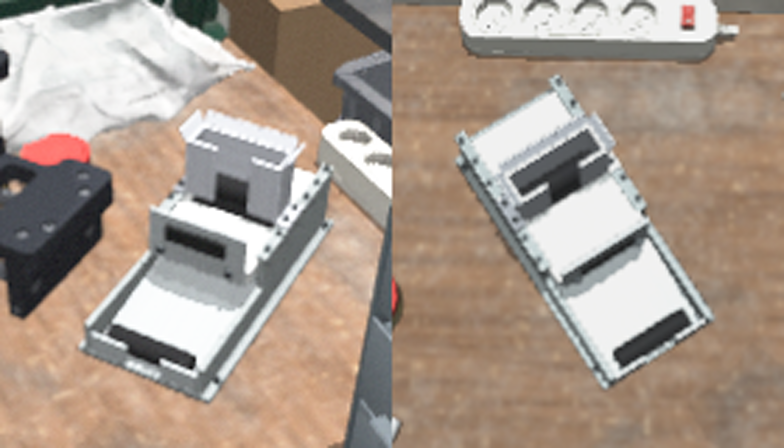

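The slide is back home, with the lip's corner at (562,282) on the right, where it was at the start. One sleeve lies in the trough at (150,347), and the stack in the tower window has dropped one step. I'll do a numeric check of the lip and then hand in.

```bash
python3 - <<'E'
from plant import r
import cv2,numpy as np
ok=True
for c,(u0,u1,v0,v1) in {"scene":(320,362,170,196),"top":(278,325,150,182)}.items():
    a=cv2.imread(f"pics/{c}0.png");b=r.snapshot(c)
    m=cv2.matchTemplate(b[v0-5:v1+5,u0-5:u1+5],a[v0:v1,u0:u1],cv2.TM_CCOEFF_NORMED)
    _,s,_,p=cv2.minMaxLoc(m);print(c,s,p[0]-5,p[1]-5);ok&=p==(5,5)
if ok: print(r.finish_job())
E
```

```text
scene 0.996403694152832 0 0
top 0.9987534880638123 0 0
the job is handed in; nothing more can be done
None
```

The job is handed in: one sleeve lies in the trough, the slide is back home as far as the two cameras show, and the tower stack has dropped one step; I haven't seen the judge's result.

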